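Drop the track's stop, slide the board carrier out to the pointer and hold it

ROBOT

A 7-joint arm with a two-finger parallel gripper is mounted at the origin on a cart in front of the work surface, level with it; the furniture and walls round the work are solid. World frame = base frame: x ahead of the robot, y to its left, z up, the work surface at z = 0. Lengths are in mm, angles in rad, forces in N, time in s.
With the tool pointing down it reaches from about 425 to 875 mm from the base axis. Payload 4.7 kg.
Tool frame: the origin (TCP) lies at the very end of the fingers, on their centre line; the grasp point (between the pads) lies 19 mm behind it; z points along the fingers, y is the line along which they close (so a half turn about z gives the same grasp; the last joint's range is limited). The gripper opens to 87 mm and grips with 3 to 60 N. Pads are 19 mm wide; open, the fingers measure 117 mm over their backs; the gripper's body (75 mm by 190 mm) begins 51 mm behind the grasp point.
Start: joints at [-1.116, 0.321, -0.07, 1.45, 0.023, 1.371, -0.057], TCP at [277.362, 587.876, 199.887] pointing down, gripper open.
Joint ranges: [-2.86, 2.86], [-0.3, 2.09], [-1.38, 1.24], [0.06, 2.45], [-1.56, 4.7], [0.09, 2.05], [-2.69, 2.69]. Speed limits (rad/s): [2.57, 2.57, 3.14, 3.14, 3.14, 3.14, 3.14].

INTERFACE

Orientations are given as a unit quaternion [x, y, z, w].
In Python, from rig import bot, vision gives the robot as it stands.
- The arm moves only by the tool play_rows, never from a script. Its arguments are lists of equal length, an entry for each row: "dp": the shift along the tool's x, y, z in m, a list of three; "spin": the turn about the tool's z in degrees. A call has 1 to 5 rows; each row is the pose to reach, as a shift and turn from the pose commanded when the call began, along the tool's axes at that moment; what a row does not reach only later rows make up. A row lasts 1/12 s, in which the tool goes at most 41.7 mm and 7.16 degrees, less where a joint would pass 70% of its speed; a pose out of reach is approached as far as the arm can. A call with a gripper value outside its range is refused whole. "jaw" is the gripper command: -1 is shut, 1 is fully open, values between are in proportion, set as the call begins (left out, the last holds). The fingers move at their own pace and stop on an object; the grip force is fixed at half the most. Time passes only in rows, so rows that repeat a pose let the fingers close. It gives the time, the measured TCP pose, the force, the opening and the grip force at its end, in the units of the state.
- bot.get_obs(): the state, without advancing time (a new reading comes with each control period).
- vision.snapshot(name): name is "scene" or "top" or "wrist"; returns a dict with "color" (400x640x3 uint8, red, green, blue), "camera_matrix" (3x3 intrinsics, pixels), "k1" (the pictures are not rectified: a ray, as slopes to the right and down, at radius r is drawn at 1 + k1 r^2 times it, then the intrinsics apply), "R" (3x3) and "t" (3): a world point X has camera coordinates R X + t. Camera axes: x right, y down, z forward; pixel columns grow to the right and rows downward; lengths in mm; the calibration is good to about 2 mm. A picture is of the moment at which its call begins. There is no depth.
- bot.job_done(): hands the job in; it is judged then, once.
The state is a dict: "t": time; "joint_pos": joint angles; "joint_velocities": joint speeds; "joint_efforts": joint torques, N m; "ee_pos": TCP position; "orientation": TCP orientation; "contact_force": force on the tool from outside, world axes, zero at the start; "ft_torque": the same for the moment, N m; "grip_width": finger opening in mm; "grip_force": force on a finger pad.
Only numpy, scipy, OpenCV 4.12 (cv2) and the standard library are available. Lean on these libraries where they do the work, as an engineer would, in place of code of your own. Each camera call takes 0.05 s, during which the arm holds its last target. There are 200 camera calls.

TASK

Press the feed track's pedal right down to its stop, so that the stop bar drops out of the way and stays down, then slide the board carrier by its bar handle out of the open end of the rails, flat all the way, until its front edge is level with the pointer on the scale bar, where a colleague will work on it from below. More than half of it then hangs out, so do not let go: finish still holding it, so that it stays flat on the rails and does not tip. Leave the pointer and the things standing around as they are.

Things in the scene. Friction and masses are not known exactly. Their poses are not given: they have to be found in the camera images.
- track: Fixed feed track: dark base plate, two parallel aluminium rails 300 mm long. Origin on the table under the rails' middle; +y along the rails to their open end (robot's left), -x towards the robot, z up. Ledges carrying the carrier are 70 mm high, guide lips 6.5 mm higher with 2 mm side play; nothing above. Rails y = -150..150 mm; pedal out to x = -140, scale bar to y = 365 mm.
- rail_end (a point): Middle of the open end of the rails, at the height of the ledges (track frame 0, +150, +70 mm).
- stop_bar (a joint): Steel bar across the rails' open end, hinged at the far side, with a tab that blocks the carrier and the pedal on the robot's side. 0 = up (tab about 12 mm above the ledges), 0.22 rad = down on its stop (tab below the ledges). An over-centre spring pushes it up below 0.15 rad, snaps it down and keeps it down beyond; the pedal needs about 5 N at first, less farther down.
- tread (a point): Middle of the top face of the pedal's ribbed rubber tread (52 x 46 mm), which moves with the stop bar: about 73 mm above the table when up, 32 mm when down on its stop, moving almost straight down (track frame about -112, +167 mm in plan).
- carrier: Grey plate 100 mm wide (x), 240 long (y), 8 thick, 0.4 to 0.7 kg, loose on the rails, with a printed circuit board (20 mm high) fixed near its front and a bar handle near its rear. Origin at the centre of its underside; +y is its front, along the track's +y. It tips off the rails' end by itself once more than about 115 mm hang out.
- carrier_front (a point): Middle of the carrier's front edge, underside (carrier frame 0, +120, 0 mm).
- carrier_handle (a point): Centre of the handle: an aluminium bar across the carrier, 74 mm long (carrier x), 10 thick (y), 12 high, on two posts 60 mm apart; centre 36 mm above the carrier's underside, 28 mm above its top face, 220 mm behind the front edge (carrier frame 0, -100, +36 mm).
- pointer_tip (a point): Tip of the thin pointer whose dark slider (20 mm wide, pointer at its middle) is clamped on the steel scale bar beside the carrier's path, on the side away from the robot; 10 mm beside the carrier's edge, near its top face; axes as the track's. It stands 125 to 175 mm beyond the rails' end along the track's y: the carrier's front edge must stop level with it.
- paste_jar: Round white jar with a green lid, 58 mm in diameter, 50 mm high; leave alone.
- tweezers: Steel tweezers 132 mm long lying on the table; leave alone.
- nozzle_block: Black block with a row of upright nozzles, 36 x 70 x 40 mm; leave alone.
- flux_bottle: White bottle with a red cap, 45 mm in diameter, 83 mm high; leave alone.

How it is judged (in metres and radians):
On the way, in this order (a step that is already met when the one before it is completed fails the run):
1. the stop bar is pressed down to its stop while the carrier is still inside the rails (value of joint stop_bar above 0.205 rad and y of carrier_front in the frame of rail_end below 0.01 m), for 0.2 s.
2. the carrier is slid out over the dropped stop bar, flat on the rails (value of joint stop_bar above 0.205 rad and y of carrier_front in the frame of rail_end above 0.04 m and z of carrier in the frame of track below 0.074 m and angle between carrier's own z axis and vertical below 0.05 rad), for 0.1 s.
At the end, for the whole second after the job is handed in: The stop bar is down on its stop (over 0.205 rad) and the carrier lies flat between the guides of the rails (tilt under 0.03 rad, height within 3 mm) with its front edge within 5 mm of the pointer tip along the track, at rest and still held by the fingers (over 1 N) (y of carrier_front in the frame of pointer_tip between -0.005 and 0.005 m and z of carrier in the frame of track between 0.067 and 0.073 m and x of carrier in the frame of track between -0.005 and 0.005 m and angle between carrier's own z axis and vertical below 0.03 rad and angle between the y axis of carrier and the y axis of track, either way round below 0.06 rad and value of joint stop_bar above 0.205 rad and contact force between the fingers and carrier above 1 N and linear speed of carrier below 0.01 m/s); the arm keeps its last pose, push and grip.
It fails at once if the carrier tips (angle between carrier's own z axis and vertical above 0.12 rad).
It fails at once if the carrier is lifted out of the rails (z of carrier in the frame of track above 0.08 m).
It fails at once if the pointer is shifted along the scale bar (distance of pointer_tip from where it was at the start of the episode above 0.004 m).
It fails at once if a bystander is disturbed (distance of any of paste_jar, tweezers, nozzle_block, flux_bottle from where it was at the start of the episode above 0.02 m).
It also fails if it takes over 45 s, if anything falls off the work surface, if the arm or the gripper's body presses on something with over 40 N, if the wrist force passes 120 N, or if a joint passes its speed limit or range.

## Working session

There is one attempt and no reset: what is moved stays moved. The work goes in short steps, Python scripts to look and compute and a tool call to move; the robot and the scene stay as the last step left them, time stands still between calls to the robot, and variables do not carry over. Pictures are saved under pics/ and viewed, at most 10 in all, crops included, and the job is handed in when it is done.

Besides the shell and the picture viewer there is one more tool, called after ">>>" by a JSON object that holds its "fn" and its "kwargs", one argument or row to a line. play_rows: Moves the arm, as the interface text tells. Its arguments: {"type":"object","properties":{"dp":{"type":"array"},"spin":{"type":"array"},"jaw":{"type":"number"}},"required":["dp","spin"]}

```bash
mkdir -p pics; cat > h.py <<'E'
import numpy as np, cv2
from rig import bot, vision
from scipy.spatial.transform import Rotation as Rot
def snap(n,f=None):
    s=vision.snapshot(n)
    if f: cv2.imwrite('pics/'+f,s['color'][:,:,::-1])
    return s
def ray(s,u,v):
    K=np.array(s['camera_matrix']);k=s['k1']
    d=np.array([(u-K[0,2])/K[0,0],(v-K[1,2])/K[1,1]]);x=d.copy()
    for _ in range(20): x=d/(1+k*(x@x))
    R=np.array(s['R']);t=np.array(s['t'])
    return -R.T@t, R.T@np.array([x[0],x[1],1])
def onz(s,u,v,z):
    c,d=ray(s,u,v); return c+d*(z-c[2])/d[2]
def proj(s,X):
    K=np.array(s['camera_matrix']);p=np.array(s['R'])@X+np.array(s['t']);x=p[:2]/p[2]
    x=x*(1+s['k1']*(x@x)); return K[0,0]*x[0]+K[0,2],K[1,1]*x[1]+K[1,2]
E
python3 - <<'E'
from h import *
o=bot.get_obs();print(o)
print(Rot.from_quat(o['orientation']).as_matrix().round(3))
for n in ['scene','top']:
    s=snap(n,n+'0.png');print(n,-np.array(s['R']).T@s['t'],s['k1'])
E
```

```text
{'t': 0.0, 'joint_pos': array([-1.11589411,  0.32184133, -0.0701053 ,  1.45166299,  0.02261147,
        1.37078164, -0.05688785]), 'joint_velocities': array([-0.00097096,  0.00046662, -0.00101411,  0.0005947 ,  0.00123201,
       -0.00055374,  0.00018125]), 'joint_efforts': array([ 4.83951280e-04, -4.91290462e+01, -4.03188486e-01, -3.12530494e+01,
       -6.38201111e-02,  4.35544678e-02,  1.87063738e-04]), 'ee_pos': array([277.12085502, 587.31665922, 198.75583089]), 'orientation': array([ 2.18589596e-01,  9.75816417e-01, -9.39615757e-04, -1.58507468e-04]), 'contact_force': array([-0.25270235, -0.20418453, -0.22041486]), 'ft_torque': array([-0.01451896, -0.00896421,  0.00143524]), 'grip_force': 0.0, 'grip_width': 86.96873024084442}
[[-0.904  0.427 -0.001]
 [ 0.427  0.904 -0.002]
 [-0.    -0.002 -1.   ]]
scene [  35.93388409 -580.84485448  552.94238875] -0.04019837233796653
top [ 388.82077963  -69.60401603 1288.89491689] -0.06915136648193415
```

View pics/top0.png

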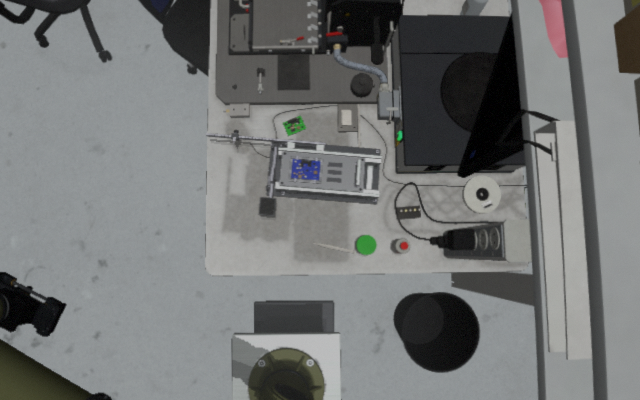

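View pics/scene0.png

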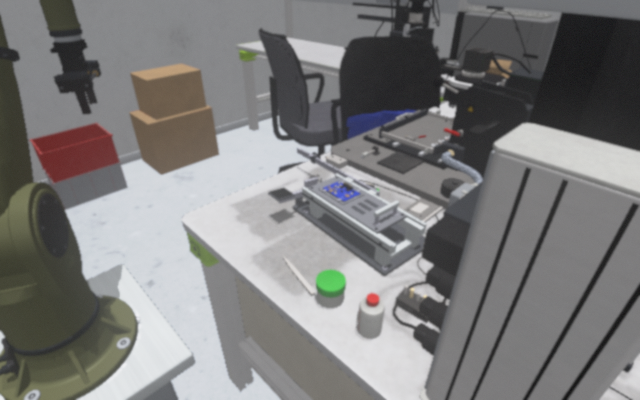

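The top view shows the pedal at about (268,207), the handle at about (361,173) and the pointer slider at about (235,138). Next I enlarge that area for pixel readings.

```bash
python3 - <<'E'
from h import *
im=cv2.imread('pics/top0.png')[115:225,200:395]
cv2.imwrite('pics/crop.png',cv2.resize(im,None,fx=4,fy=4,interpolation=cv2.INTER_CUBIC))
s=snap('top')
for n,u,v,z in [('pedal',268,207,73),('handle',361,173,106),('slider',235,138,78),('jar',366,245,50),('bottle',402,246,83),('tw',330,247,5)]: print(n,onz(s,u,v,z).round(0))
E
```

```text
pedal [515.  43.  73.]
handle [ 604. -219.  106.]
slider [716. 139.  78.]
jar [ 404. -236.   50.]
bottle [ 400. -333.   83.]
tw [ 400. -134.    5.]
```

View pics/crop.png

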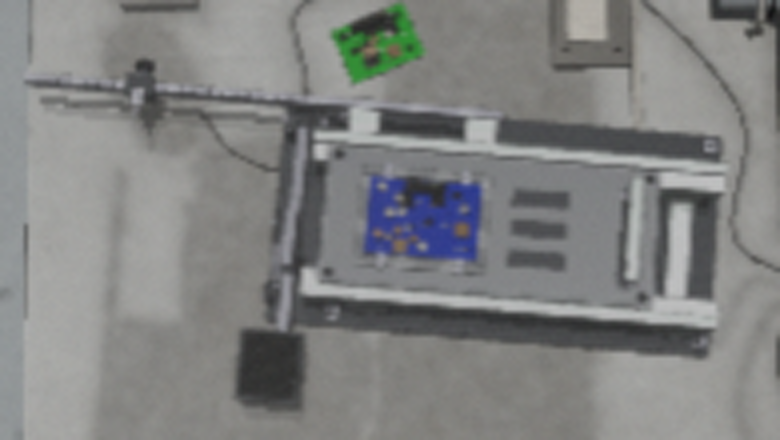

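The handle is the bar at crop (633,230). The bar at crop (678,250) is part of the track. The pointer slider is at crop (146,88) with its tip at about (150,140), and the tread centre is at crop (270,368). Next I compute the track frame.

```bash
python3 - <<'E'
from h import *
s=snap('top')
P=lambda u,v,z: onz(s,200+(u-1.5)/4,115+(v-1.5)/4,z)[:2]
a,b,c,d=P(303,282,76.5),P(716,316,76.5),P(315,148,76.5),P(724,182,76.5)
print(a,b,c,d)
y=(a-b)+(c-d);print(np.linalg.norm(a-b),np.linalg.norm(c-d));y/=np.linalg.norm(y);x=np.array([y[1],-y[0]])
ang=np.degrees(np.arctan2(-y[0],y[1]));print('yaw',ang,y,x)
O=(a+b+c+d)/4;print('O',O,'rail end',O+150*y,'tread pred',O-112*x+167*y,'meas',P(270,368,73))
print('handle',P(633,230,112), 'pointer',P(150,140,78))
for p in (P(633,230,112),P(146,88,78)): print((p-O)@x,(p-O)@y)
o=bot.get_obs();M=Rot.from_quat(o['orientation']).as_matrix()
print('tool y angle',np.degrees(np.arctan2(-M[0,1],M[1,1])))
t=np.r_[O-112*x+167*y,100]
print('to tread',M.T@(t-o['ee_pos']))
E
```

```text
[576.91655845  22.05312863] [ 549.52784024 -272.11002288] [674.32404635  13.34411735] [ 646.82978195 -280.83958136]
295.43544403568126 295.4657055605562
yaw -5.329321451954233 [0.09288014 0.9956773 ] [ 0.9956773  -0.09288014]
O [ 611.89955675 -129.38808957] rail end [625.83157824  19.96350493] tread pred [515.89468346  47.29259502] meas [515.94194923  45.85702433]
handle [ 605.73134391 -209.98734915] pointer [681.1810488  131.98942992]
1.3445213000579532 -80.8237573809972
82.69717809896615 273.5859994558364
tool y angle -25.254530213524163
to tread [-446.32575369 -386.65052127   99.68729506]
```

>>> {"fn": "play_rows", "kwargs": {
  "dp": [
    [-0.02,-0.02,0],
    [-0.05,-0.045,0],
    [-0.08,-0.07,0],
    [-0.11,-0.095,0],
    [-0.14,-0.12,0]
  ],
  "spin": [-4,-8,-12,-16,-20],
  "jaw": -1
}}

```text
t: 0.62
ee_pos: [353.2, 417.8, 199.6]
orientation: [0.044, 0.999, -0.0, -0.0]
contact_force: [1.2, 0.3, 0.3]
grip_width: 61.0
grip_force: 0.0
```

```bash
cat >> h.py <<'E'
def to(x,y,z):
    o=bot.get_obs();M=Rot.from_quat(o['orientation']).as_matrix()
    print('t',o['t'],o['ee_pos'].round(1),'yaw',np.degrees(np.arctan2(-M[0,1],M[1,1])).round(2),'F',o['contact_force'].round(1),'w',round(o['grip_width'],1),round(o['grip_force'],1))
    print('z axis',M[:,2].round(4),'go',(M.T@(np.array([x,y,z])-o['ee_pos'])).round(1))
E
python3 -c "
from h import *
to(516,46.5,110)"
```

```text
t 0.6167 [353.2 417.8 199.6] yaw -5.04 F [1.2 0.3 0.3] w 61.0 0.0
z axis [-0.e+00 -2.e-04 -1.e+00] go [-194.8 -355.6   89.7]
```

>>> {"fn": "play_rows", "kwargs": {
  "dp": [
    [-0.016,-0.03,0.004],
    [-0.032,-0.06,0.008],
    [-0.048,-0.09,0.012],
    [-0.064,-0.12,0.016],
    [-0.08,-0.15,0.02]
  ],
  "spin": [0,0,0,0,0]
}}

```text
t: 1.03
ee_pos: [419.0, 261.2, 179.7]
orientation: [0.046, 0.999, 0.0, 0.0]
contact_force: [0.7, 0.2, 0.2]
grip_width: 28.2
grip_force: 0.0
```

>>> {"fn": "play_rows", "kwargs": {
  "dp": [
    [-0.016,-0.03,0.004],
    [-0.032,-0.06,0.008],
    [-0.048,-0.09,0.012],
    [-0.064,-0.12,0.016],
    [-0.08,-0.15,0.02]
  ],
  "spin": [0,0,0,0,0]
}}

```text
t: 1.45
ee_pos: [484.9, 104.6, 159.8]
orientation: [0.046, 0.999, 0.0, 0.0]
contact_force: [0.8, -1.1, -0.2]
grip_width: 1.6
grip_force: 0.0
```

>>> {"fn": "play_rows", "kwargs": {
  "dp": [
    [0,0,0.01],
    [0,0,0.02]
  ],
  "spin": [0,0]
}}

```text
t: 1.62
ee_pos: [485.5, 104.2, 139.7]
orientation: [0.048, 0.999, 0.0, 0.001]
contact_force: [-0.1, 0.6, -0.4]
grip_width: 0.6
grip_force: 0.0
```

```bash
python3 -c "
from h import *
to(516,46.5,110);snap('wrist','w0.png')"
```

```text
t 1.6167 [485.5 104.2 139.7] yaw -5.54 F [-0.1  0.6 -0.4] w 0.6 0.0
z axis [ 1.1e-03  4.0e-04 -1.0e+00] go [-35.9 -54.5  29.7]
```

View pics/w0.png

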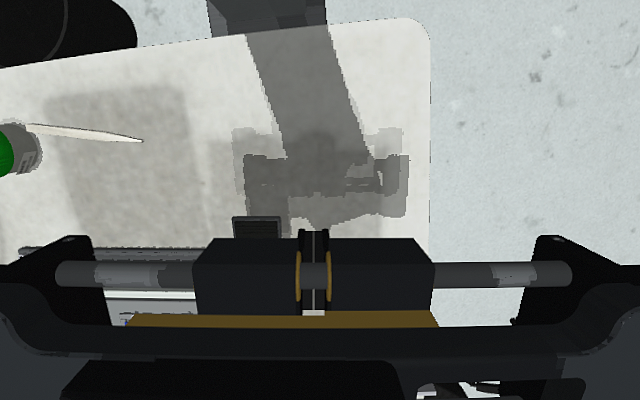

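The wrist view shows the tread's robot-side edge at about row 217, columns 233–281. I cross-check that against the top-view estimate.

```bash
python3 -c "
from h import *
s=snap('wrist')
print(onz(s,233,217,73),onz(s,281,217,73))
print(onz(s,257,217,73))"
```

```text
[488.43181988  31.57901429  73.        ] [492.50094438  75.52644271  73.        ]
[490.46580353  53.59975494  73.        ]
```

>>> {"fn": "play_rows", "kwargs": {
  "dp": [
    [-0.012,-0.018,0.005],
    [-0.024,-0.036,0.01],
    [-0.036,-0.055,0.015],
    [-0.036,-0.055,0.02],
    [-0.036,-0.055,0.02]
  ],
  "spin": [0,0,0,0,0]
}}

```text
t: 2.13
ee_pos: [514.8, 48.8, 119.0]
orientation: [0.046, 0.999, -0.0, -0.001]
contact_force: [-0.4, 0.4, 0.2]
grip_width: 0.6
grip_force: 0.0
```

```bash
python3 -c "
from h import *
to(516,46.5,76)"
```

```text
t 2.1333 [514.8  48.8 119. ] yaw -5.25 F [-0.4  0.4  0.2] w 0.6 0.0
z axis [-1.8e-03 -1.0e-04 -1.0e+00] go [-1.5 -2.1 43. ]
```

>>> {"fn": "play_rows", "kwargs": {
  "dp": [
    [0,0,0.02],
    [0,0,0.035],
    [0,0,0.044],
    [0,0,0.05],
    [0,0,0.056]
  ],
  "spin": [0,0,0,0,0]
}}

```text
t: 2.55
ee_pos: [515.3, 49.6, 63.7]
orientation: [0.045, 0.999, 0.0, 0.0]
contact_force: [1.1, 0.4, 0.7]
grip_width: 0.4
grip_force: 0.0
```

>>> {"fn": "play_rows", "kwargs": {
  "dp": [
    [0,0,0.006],
    [0,0,0.012],
    [0,0,0.018],
    [0,0,0.024],
    [0,0,0.028]
  ],
  "spin": [0,0,0,0,0]
}}

```text
t: 2.97
ee_pos: [515.3, 48.3, 35.3]
orientation: [0.046, 0.999, 0.0, -0.0]
contact_force: [-1.0, 0.5, 2.3]
grip_width: 0.4
grip_force: 0.7
```

>>> {"fn": "play_rows", "kwargs": {
  "dp": [
    [0,0,0.002],
    [0,0,0.004],
    [0,0,0.004],
    [0,0,0.004],
    [0,0,0.004]
  ],
  "spin": [0,0,0,0,0]
}}

```text
t: 3.38
ee_pos: [515.8, 48.0, 32.0]
orientation: [0.046, 0.999, -0.0, 0.0]
contact_force: [-0.6, -0.6, 1.3]
grip_width: 0.2
grip_force: 0.1
```

>>> {"fn": "play_rows", "kwargs": {
  "dp": [
    [0,0,0.002],
    [0,0,0.003],
    [0,0,0.004],
    [0,0,0.004],
    [0,0,0.004]
  ],
  "spin": [0,0,0,0,0]
}}

```text
t: 3.8
ee_pos: [515.4, 48.1, 27.8]
orientation: [0.046, 0.999, 0.0, -0.0]
contact_force: [-0.4, -0.4, -0.3]
grip_width: 0.7
grip_force: 0.0
```

```bash
python3 - <<'E'
from h import *
to(516,46.5,32)
im=snap('scene')['color'][140:300,250:450,::-1]
cv2.imwrite('pics/s1.png',cv2.resize(im,None,fx=4,fy=3.7,interpolation=cv2.INTER_CUBIC))
E
```

```text
t 3.8 [515.4  48.1  27.8] yaw -5.26 F [-0.4 -0.4 -0.3] w 0.7 0.0
z axis [-0.  0. -1.] go [-0.7 -1.6 -4.2]
```

View pics/s1.png

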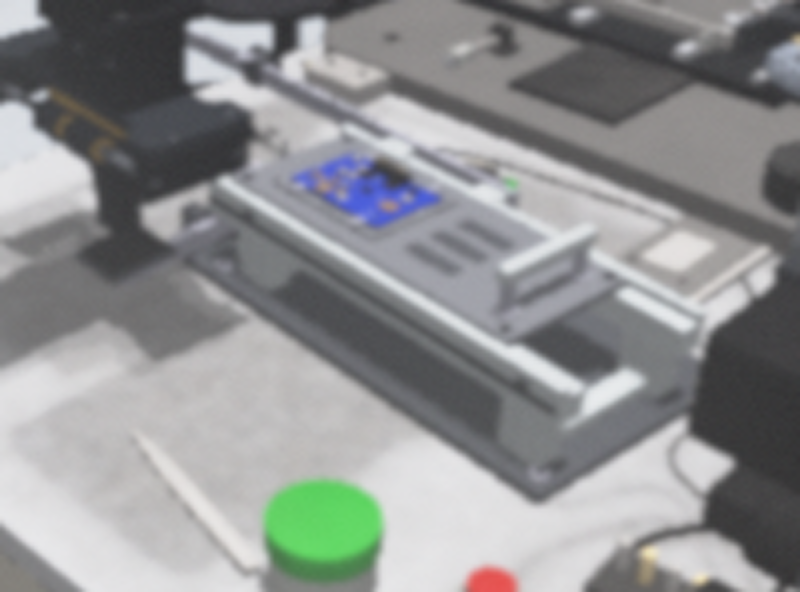

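The tread, at about (125,255) in the crop, is under the finger and well down. I push on until the stop is felt.

>>> {"fn": "play_rows", "kwargs": {
  "dp": [
    [0,0,0.001],
    [0,0,0.002],
    [0,0,0.003],
    [0,0,0.004],
    [0,0,0.004]
  ],
  "spin": [0,0,0,0,0]
}}

```text
t: 4.27
ee_pos: [515.3, 48.1, 23.6]
orientation: [0.046, 0.999, -0.0, -0.0]
contact_force: [0.2, 1.1, 0.0]
grip_width: 0.7
grip_force: 0.0
```

>>> {"fn": "play_rows", "kwargs": {
  "dp": [
    [0,0,-0.03],
    [0,0,-0.06],
    [0,0,-0.09],
    [-0.03,0,-0.1],
    [-0.06,0,-0.1]
  ],
  "spin": [0,0,0,0,0]
}}

```text
t: 4.68
ee_pos: [577.9, 43.6, 128.5]
orientation: [0.045, 0.999, 0.002, 0.004]
contact_force: [0.8, -0.1, -0.1]
grip_width: 0.3
grip_force: 0.0
```

```bash
python3 - <<'E'
from h import *
to(516,46.5,32)
a=snap('scene')['color'][150:240,240:400,::-1]
b=snap('wrist')['color'][:,:,::-1]
a=cv2.resize(a,(533,300),interpolation=cv2.INTER_CUBIC)
c=cv2.resize(b,(480,300))
cv2.imwrite('pics/c1.png',np.vstack([a,cv2.copyMakeBorder(c,0,0,0,53,0)]))
E
```

```text
t 4.6833 [577.9  43.6 128.5] yaw -5.18 F [ 0.8 -0.1 -0.1] w 0.3 0.0
z axis [ 0.0074  0.0031 -1.    ] go [62.6 -3.  96.1]
```

View pics/c1.png

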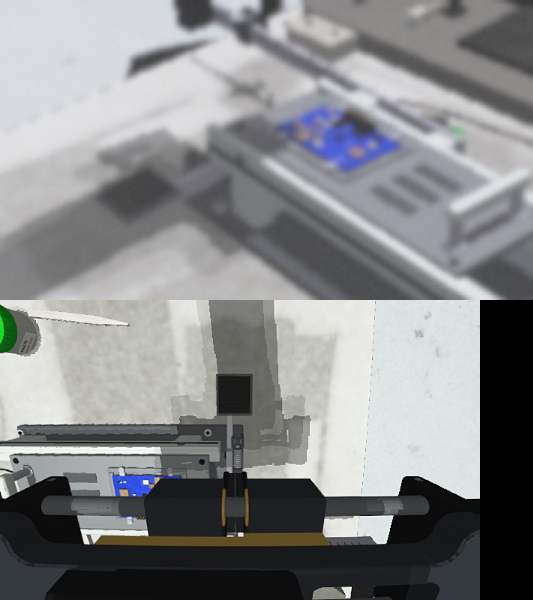

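The tread shows in the wrist view at columns 289–336 and rows 99–153, and in the scene view at about (281,208). Its apparent size and position should give its height.

```bash
python3 - <<'E'
from h import *
s=snap('wrist');q=snap('scene')
g=cv2.cvtColor(s['color'],cv2.COLOR_RGB2GRAY)[70:170,260:365]
n,l,st,ce=cv2.connectedComponentsWithStats((g<75).astype(np.uint8))
i=1+st[1:,4].argmax();print(st[i]+np.array([260,70,0,0,0]),ce[i]+[260,70])
u0,v0,w,h=(st[i]+np.array([260,70,0,0,0]))[:4]
for z in (24,32,50,73):
    A,B,C=onz(s,u0,v0,z),onz(s,u0+w,v0,z),onz(s,u0,v0+h,z)
    m=onz(s,u0+w/2,v0+h/2,z)
    print(z,np.linalg.norm(B-A),np.linalg.norm(C-A),m, proj(q,m))
E
```

```text
[ 289  103   48   56 2640] [312.74545455 130.44734848]
24 45.246051668330736 52.98539685932614 [516.94160692  47.96756165  24.        ] (np.float64(280.7596978387), np.float64(209.3058503668273))
32 43.97520474562496 51.4971713442996 [516.5428142   48.01392503  32.        ] (np.float64(280.4567225684605), np.float64(206.7797276895291))
50 41.115799169536935 48.148663935489814 [515.64553057  48.11824264  50.        ] (np.float64(279.76485221164967), np.float64(201.00605479383142))
73 37.46211426675781 43.87001557978852 [514.49900148  48.25153736  73.        ] (np.float64(278.8597674424405), np.float64(193.44245723735258))
```

The apparent size puts the tread about 25–30 mm high, so it is down and staying down. Now to above the handle.

>>> {"fn": "play_rows", "kwargs": {
  "dp": [
    [0,-0.01,-0.03],
    [0,-0.04,-0.04],
    [0,-0.08,-0.04],
    [0,-0.12,-0.04],
    [0,-0.155,-0.04]
  ],
  "spin": [0,0,0,0,0],
  "jaw": 0.2
}}

```text
t: 5.3
ee_pos: [559.2, -113.7, 163.9]
orientation: [0.046, 0.999, 0.0, -0.0]
contact_force: [0.9, -0.6, -0.0]
grip_width: 25.9
grip_force: 0.0
```

```bash
python3 - <<'E'
from h import *
to(605.7,-210,150);snap('wrist','w2.png')
E
```

```text
t 5.3 [ 559.2 -113.7  163.9] yaw -5.27 F [ 0.9 -0.6 -0. ] w 25.9 0.0
z axis [-6.e-04  3.e-04 -1.e+00] go [-55.2 -91.7  13.8]
```

View pics/w2.png

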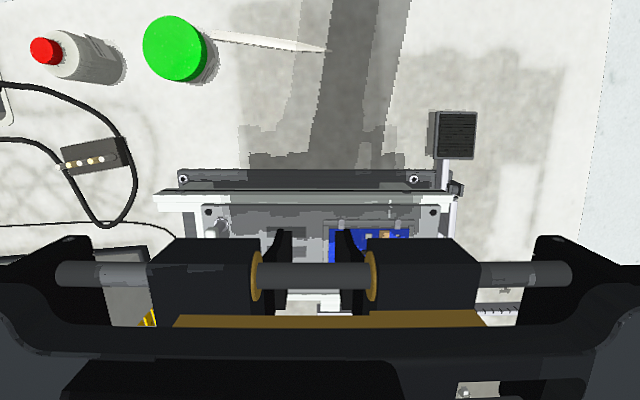

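The near end of the handle shows at about (215,227), the carrier is still fully inside, and the tread at (455,135) is still down.

```bash
python3 - <<'E'
from h import *
s=snap('wrist')
print(onz(s,212,222,112),onz(s,220,222,112),onz(s,208,213,78),onz(s,432,213,78))
print(proj(s,np.array([605.7-37,-206.5,112])))
E
```

```text
[ 561.0639742  -213.37320103  112.        ] [ 561.76263759 -206.28126582  112.        ] [ 562.58705579 -229.69496158   78.        ] [585.06392254  -7.49671207  78.        ]
(np.float64(221.2597452407665), np.float64(229.33532778715036))
```

>>> {"fn": "play_rows", "kwargs": {
  "dp": [
    [-0.015,-0.02,0.0],
    [-0.03,-0.04,0],
    [-0.045,-0.06,0],
    [-0.055,-0.08,0.0],
    [-0.055,-0.088,0.005]
  ],
  "spin": [0,0,0,0,0]
}}

```text
t: 5.82
ee_pos: [608.0, -207.0, 158.9]
orientation: [0.047, 0.999, -0.001, 0.0]
contact_force: [-0.2, -0.8, -0.1]
grip_width: 52.1
grip_force: 0.0
```

```bash
python3 - <<'E'
from h import *
to(605.7,-210,87);snap('wrist','w3.png')
E
```

```text
t 5.8167 [ 608.  -207.   158.9] yaw -5.39 F [-0.2 -0.8 -0.1] w 52.1 0.0
z axis [ 7.0e-04 -1.7e-03 -1.0e+00] go [ 2.  -3.1 71.9]
```

View pics/w3.png

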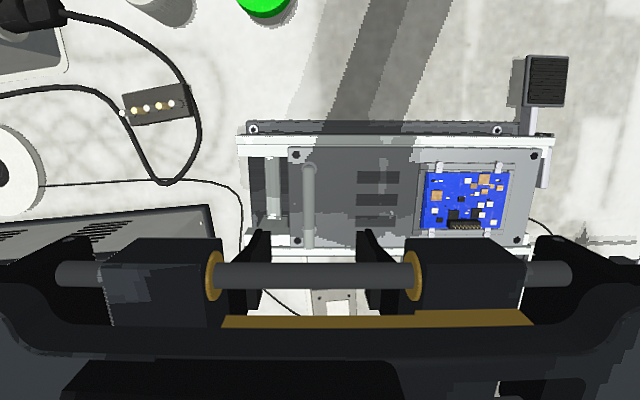

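The handle shows at columns 302–314, rows 163–248, and the carrier corners at about (289,147) and (543,147). I refine the handle position with rays.

```bash
python3 - <<'E'
from h import *
s=snap('wrist')
a,b=onz(s,308,163,112),onz(s,308,247,112);c=(a+b)/2;print(a,b,c)
to(c[0],c[1],87)
print(onz(s,289,147,78),onz(s,543,147,78),'rail',onz(s,554,136,76.5),onz(s,237,136,76.5))
E
```

```text
[ 565.22185181 -207.64257843  112.        ] [ 638.3409735  -215.06247874  112.        ] [ 601.78141265 -211.35252858  112.        ]
t 5.9167 [ 605.5 -205.5  157.3] yaw -5.44 F [-0.2  0.6 -0.4] w 52.1 0.0
z axis [-3.4e-03  3.0e-04 -1.0e+00] go [ 2.9 -6.2 70.3]
[ 554.13520501 -224.49877439   78.        ] [575.43996814  10.22162704  78.        ] rail [566.31409398  21.04617691  76.5       ] [ 539.8023766 -270.4376271   76.5      ]
```

>>> {"fn": "play_rows", "kwargs": {
  "dp": [
    [0.002,-0.005,0.02],
    [0.002,-0.005,0.04],
    [0.002,-0.005,0.055],
    [0.002,-0.005,0.065],
    [0.002,-0.005,0.07]
  ],
  "spin": [0,0,0,0,0]
}}

```text
t: 6.33
ee_pos: [603.9, -206.5, 87.1]
orientation: [0.045, 0.999, 0.001, -0.001]
contact_force: [-0.2, 0.3, -0.1]
grip_width: 51.9
grip_force: 0.0
```

>>> {"fn": "play_rows", "kwargs": {
  "dp": [
    [0,0,0],
    [0,0,0],
    [0,0,0],
    [0,0,0],
    [0,0,0]
  ],
  "spin": [0,0,0,0,0],
  "jaw": -0.3
}}

```text
t: 6.75
ee_pos: [605.8, -209.3, 89.8]
orientation: [0.046, 0.999, -0.0, 0.001]
contact_force: [0.6, -0.1, -0.7]
grip_width: 32.4
grip_force: 0.0
```

```bash
python3 - <<'E'
from h import *
to(604,-211,87)
E
```

```text
t 6.75 [ 605.8 -209.3   89.8] yaw -5.26 F [ 0.6 -0.1 -0.7] w 32.4 0.0
z axis [ 1.5e-03 -2.0e-04 -1.0e+00] go [ 1.7 -1.8  2.8]
```

>>> {"fn": "play_rows", "kwargs": {
  "dp": [
    [0,-0.001,0.001],
    [0,-0.001,0.001],
    [0,-0.001,0.001],
    [0,-0.001,0.001],
    [0,-0.001,0.001]
  ],
  "spin": [0,0,0,0,0],
  "jaw": -1
}}

```text
t: 7.17
ee_pos: [605.1, -210.5, 87.9]
orientation: [0.046, 0.999, -0.0, 0.0]
contact_force: [1.0, -1.2, -0.2]
grip_width: 8.2
grip_force: 30.0
```

>>> {"fn": "play_rows", "kwargs": {
  "dp": [
    [0,0,0],
    [0,0,0],
    [0,0,0],
    [0,0,0],
    [0,0,0]
  ],
  "spin": [0,0,0,0,0]
}}

```text
t: 7.58
ee_pos: [605.1, -210.4, 87.9]
orientation: [0.046, 0.999, -0.0, 0.0]
contact_force: [0.3, -1.6, -0.5]
grip_width: 8.5
grip_force: 30.0
```

```bash
python3 - <<'E'
from h import *
for _ in range(3): 
  snap('wrist'); to(604,-211,87)
s=snap('wrist')
snap('top','top1.png')
cv2.imwrite('pics/w4.png',s['color'][:,:,::-1])
E
```

```text
t 7.6333 [ 605.1 -210.4   87.9] yaw -5.27 F [ 0.3 -1.1 -0.1] w 8.1 30.0
z axis [ 1.e-04 -3.e-04 -1.e+00] go [ 1.1 -0.7  0.9]
t 7.6833 [ 605.1 -210.5   87.9] yaw -5.26 F [ 1.4 -1.7 -0.1] w 8.2 30.0
z axis [ 1.e-04 -4.e-04 -1.e+00] go [ 1.1 -0.6  0.9]
t 7.7333 [ 605.1 -210.5   87.9] yaw -5.27 F [ 0.4 -2.5  0.4] w 8.3 30.0
z axis [ 1.e-04 -3.e-04 -1.e+00] go [ 1.1 -0.6  0.9]
```

View pics/w4.png

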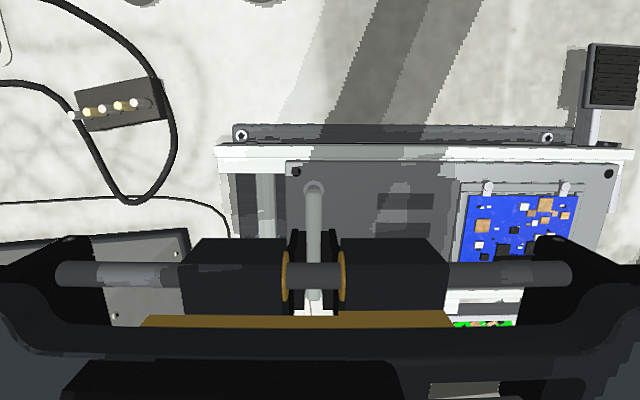

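The handle is gripped firmly at 30 N, and its measured position matches the top camera within 1 mm. The last picture goes on the pointer, seen enlarged by both cameras.

```bash
python3 - <<'E'
from h import *
t=cv2.imread('pics/top0.png');s=cv2.imread('pics/scene0.png')
q=snap('scene');u,v=proj(q,np.array([685,134,78.]));print(u,v)
u0,v0=int(u)-14,int(v)-20
a=cv2.resize(t[125:160,222:250],None,fx=14,fy=14,interpolation=cv2.INTER_CUBIC)
b=cv2.resize(s[v0:v0+35,u0:u0+28],None,fx=14,fy=14,interpolation=cv2.INTER_CUBIC)
print(u0,v0);cv2.imwrite('pics/m.png',np.hstack([a,b]))
E
```

```text
305.52206208807695 159.69522087240296
291 139
```

View pics/m.png

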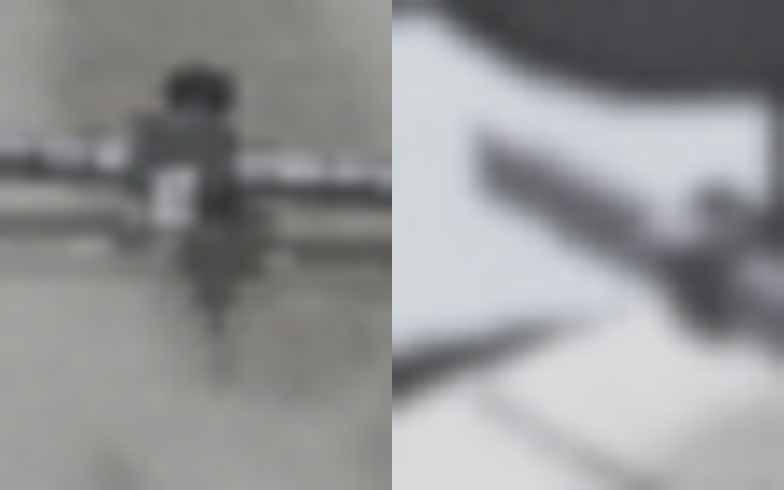

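In the left panel (top view) the slider spans columns 135–235 at row 150. The pale pointer runs down from (175,195), and the dark spike at (215,370) is its shadow. In the right panel (scene view) the slider is at about (712,285). I triangulate from these.

```bash
python3 - <<'E'
from h import *
q=snap('scene');s=snap('top')
T=lambda u,v:(222+u/14-.5,125+v/14-.5)
S=lambda u,v:(291+(u-392)/14-.5,139+v/14-.5)
def tri(a,b):
    c1,d1=ray(s,*a);c2,d2=ray(q,*b);A=np.c_[d1,-d2];k=np.linalg.lstsq(A,c2-c1,rcond=None)[0]
    p,r=c1+k[0]*d1,c2+k[1]*d2;return (p+r)/2,np.linalg.norm(p-r)
y=np.array([.0929,.9957]);h=np.array([605.1,-210.5])
for n,a,b in [('slider',(183,160),(712,285)),('knob',(200,90),(718,205)),('barend?',(0,152),(0,0))][:2]:
    p,e=tri(T(*a),S(*b));print(n,p.round(1),e.round(1),(p[:2]-h)@y-220)
for n,u,v,z in [('label',173,195,80),('label90',173,195,90),('sl78',185,150,78),('sl90',180,150,90),('tip',170,300,78),('tipb',176,300,78)]:
    p=onz(s,*T(u,v),z);print(n,p.round(1),((p[:2]-h)@y-220).round(1))
E
```

```text
slider [725.3 142.5  64. ] 0.8 142.69721734378572
knob [730.9 139.1  82.9] 10.9 139.83299352390333
label [713.8 141.5  80. ] 140.6
label90 [711.2 139.7  90. ] 138.6
sl78 [723.9 139.5  78. ] 139.5
sl90 [720.6 138.4  90. ] 138.2
tip [692.2 142.2  78. ] 139.2
tipb [692.2 140.9  78. ] 138.0
```

>>> {"fn": "play_rows", "kwargs": {
  "dp": [
    [0,0.003,0],
    [0,0.008,0],
    [0,0.014,0],
    [0,0.02,0],
    [0,0.025,0.0]
  ],
  "spin": [0,0,0,0,0]
}}

```text
t: 8.4
ee_pos: [607.6, -184.0, 87.8]
orientation: [0.045, 0.999, 0.0, -0.0]
contact_force: [-0.6, -3.9, -0.8]
grip_width: 8.5
grip_force: 30.0
```

```bash
python3 - <<'E'
from h import *
to(605.1,-210.5,87.9)
E
```

```text
t 8.4 [ 607.6 -184.    87.8] yaw -5.21 F [-0.6 -3.9 -0.8] w 8.5 30.0
z axis [-0.e+00  4.e-04 -1.e+00] go [  0.1 -26.6  -0.1]
```

>>> {"fn": "play_rows", "kwargs": {
  "dp": [
    [0,0.01,0],
    [0,0.02,0],
    [0,0.03,0],
    [0,0.04,0],
    [0,0.05,0.0]
  ],
  "spin": [0,0,0,0,0]
}}

```text
t: 8.82
ee_pos: [612.2, -133.9, 87.9]
orientation: [0.045, 0.999, 0.0, 0.0]
contact_force: [-0.5, -2.3, -0.8]
grip_width: 8.6
grip_force: 30.0
```

>>> {"fn": "play_rows", "kwargs": {
  "dp": [
    [0,0.01,0],
    [0,0.02,0],
    [0,0.03,0],
    [0,0.04,0],
    [0,0.045,0.0]
  ],
  "spin": [0,0,0,0,0]
}}

```text
t: 9.23
ee_pos: [616.6, -88.7, 88.1]
orientation: [0.045, 0.999, 0.0, 0.0]
contact_force: [0.9, -4.1, 1.7]
grip_width: 9.0
grip_force: 30.0
```

```bash
python3 - <<'E'
from h import *
to(605.1+12.9,-210.5+138.9,87.9)
q=snap('top','t3.png');to(605.1+12.9,-210.5+138.9,87.9)
g=cv2.cvtColor(q['color'],cv2.COLOR_RGB2GRAY)
np.set_printoptions(linewidth=250)
print('cols 224..262')
for v in list(range(128,150))+[152,156,160,164,168,172,176,180]: print(v,g[v,224:262])
E
```

```text
t 9.2333 [616.6 -88.7  88.1] yaw -5.17 F [ 0.9 -4.1  1.7] w 9.0 30.0
z axis [ 6.e-04  6.e-04 -1.e+00] go [ 0.2 17.1  0.2]
t 9.2833 [616.7 -87.8  88.1] yaw -5.11 F [ 0.1 -0.6  0.5] w 8.7 30.0
z axis [ 5.0e-04  1.3e-03 -1.0e+00] go [ 0.2 16.3  0.2]
cols 224..262
128 [156 152 143 138 136 134 135 134 135 138 140 137 139 140 140 140 141 145 147 147 147 149 154 157 162 166 168 169 171 171 173 177 176 177 175 174 173 173]
129 [157 150 141 136 132 131 133 132 132 133 128 115 120 132 136 138 139 139 142 140 141 142 149 153 157 162 163 165 166 168 167 170 172 173 170 168 167 168]
130 [158 148 139 136 133 133 133 133 134 125  84  70  71  83 105 136 140 138 138 137 138 142 145 150 156 158 159 163 166 167 167 170 172 173 172 170 169 170]
131 [158 150 141 136 136 137 137 136 133 108  62  59  57  58  87 133 140 137 137 140 140 143 143 148 152 157 160 163 167 167 170 170 173 174 172 174 174 173]
132 [161 152 143 137 135 137 139 133 129 117  78  75  70  61  91 135 137 136 135 138 140 141 141 143 149 155 158 164 169 169 171 171 174 173 172 171 173 173]
133 [159 153 144 137 132 134 133 117  99  98 100 
[... 3200 characters left out ...]
135 130 123 117  88  75  75  82 110 143 135 119 139 127  82  74  74]
168 [172 168 166 157 148 144 147 156 164 166 171 172 171 164 142 136 136 134 135 134 134 134 139 143 127  86  83  93  94  77  77  88 102  98 113 122  83  74]
172 [170 168 163 154 147 143 149 157 162 167 168 169 162 145 141 136 136 137 135 135 135 128 123 124 102  78  75  76  82  82  82 100 114 114 102  76  78 113]
176 [172 171 167 158 152 153 162 167 171 172 171 168 157 135 135 137 135 136 139 137 136 128 119 124 129 136 144 155 149 130 120 113 116 120 118 113 116 116]
180 [173 169 162 154 148 151 158 164 170 171 172 172 160 135 113  95 108 133 137 136 136 136 137 135 138 137 137 139 137 137 138 136 138 137 136 137 137 137]
```

```bash
python3 - <<'E'
from h import *
s=snap('top');y=np.array([.0929,.9957]);y/=np.linalg.norm(y)
to(605.1+12.9,-210.5+138.9,87.9)
o=bot.get_obs();f=o['ee_pos'][:2]@y+220
print('front by robot',f)
for u,v in [(238.6,156),(237.8,164),(237,172),(236.4,176),(236.2,180)]: print('front by cam',onz(s,u,v,78)[:2]@y)
for u,v,z in [(233.4,141.5,78),(233.9,138.5,80),(234.7,134,85),(234.7,134,80)]: print('ptr',onz(s,u,v,z)[:2]@y)
E
```

```text
t 9.3333 [616.7 -87.9  88. ] yaw -5.13 F [2.3 1.6 0.4] w 8.2 30.0
z axis [ 7.0e-04  2.3e-03 -1.0e+00] go [ 0.2 16.4  0.1]
front by robot 189.7471249422618
front by cam 188.51994519937972
front by cam 188.39727130976968
front by cam 188.28622789389382
front by cam 188.80552705028143
front by cam 188.18669635775953
ptr 207.9417308507789
ptr 207.04190757524734
ptr 205.1569217794654
ptr 206.146789646951
```

>>> {"fn": "play_rows", "kwargs": {
  "dp": [
    [0,0.004,0],
    [0,0.008,0],
    [0,0.012,0],
    [0,0.016,0],
    [0,0.018,0.0]
  ],
  "spin": [0,0,0,0,0]
}}

```text
t: 9.75
ee_pos: [618.0, -74.3, 88.4]
orientation: [0.047, 0.999, -0.001, 0.0]
contact_force: [-0.5, -5.3, 3.7]
grip_width: 8.3
grip_force: 30.0
```

>>> {"fn": "play_rows", "kwargs": {
  "dp": [
    [0,0,0],
    [0,0,0],
    [0,0,0]
  ],
  "spin": [0,0,0]
}}

```text
t: 10.0
ee_pos: [618.0, -73.8, 88.2]
orientation: [0.046, 0.999, -0.0, 0.0]
contact_force: [-0.2, -4.5, 2.9]
grip_width: 8.2
grip_force: 30.0
```

```bash
python3 - <<'E'
from h import *
s=snap('top','t4.png');y=np.array([.0929,.9957]);y/=np.linalg.norm(y)
to(605.1+12.9,-210.5+138.9,87.9)
o=bot.get_obs();print('front by robot',o['ee_pos'][:2]@y+220)
g=cv2.cvtColor(s['color'],cv2.COLOR_RGB2GRAY);np.set_printoptions(linewidth=250)
print('226..245')
for v in [136,137,138,139,140,141,142,143,144,145,146,148,150,152,156,160,164,168,172,176,180]: print(v,g[v,226:246])
E
```

```text
t 10.05 [618.  -73.9  88.2] yaw -5.31 F [-0.3 -5.1  4.2] w 8.6 30.0
z axis [ 8.e-04 -9.e-04 -1.e+00] go [0.2 2.2 0.3]
front by robot 203.8712674176864
226..245
136 [127 130 122 162 155 107  88  89  95  96  86  84 101 150 155 159 168 167 157 141]
137 [ 95  91  89 101  99  86  97 136 153 153  96  83  88 127 132 134 163 166 157 142]
138 [145 130 123 118 110  88 101 158 161 142  84  68  65  81  87  85  91  93  87  83]
139 [155 149 142 137 131 125 118 166 160 129  72  59  60  81 100 106 112 104  96  91]
140 [120 117 113 109 111 129 126 164 163 133  79  69  65  73  89 109 132 131 132 133]
141 [116 119 115 108 102 103 106 125 123 102  92  86  79  81  93 110 133 134 132 133]
142 [145 156 155 143 109 101 106 124 115  86  82  83  80  78  83  94 107 101 101 102]
143 [150 149 148 143 132 123 126 127 107  84  80  81  81  79  93 121 126 103  98  97]
144 [152 150 149 144 140 133 130 125 113  88  80  81  80  85  97 120 125 123 123 122]
145 [166 163 162 160 155 154 146 138 126 113  88  83  94 115 116 123 129 128 128 125]
146 [170 167 168 164 162 158 152 144 137 121  92  90  98 119 119 124 135 138 140
[... 165 characters left out ...]
131 132 130]
152 [169 168 171 168 167 168 166 159 136 132 130 130 133 131 133 132 130 129 125 119]
156 [164 164 161 162 164 164 163 155 135 130 132 132 131 134 133 132 129 129 125  84]
160 [163 164 156 151 147 149 152 142 137 134 133 131 132 133 133 131 123 122 102  77]
164 [163 159 156 154 153 155 155 136 134 132 132 133 133 135 131 128 123 118  79  76]
168 [164 157 147 145 148 156 151 140 135 134 134 133 135 133 127 121 131 114  83  91]
172 [162 155 147 143 146 144 130 133 133 136 136 133 135 136 129 120 118  81  75  77]
176 [166 159 152 153 160 160 146 133 132 135 136 135 134 136 140 144 141 136 131 139]
180 [161 155 149 151 152 143 134 125 116 125 128 127 131 134 137 137 136 137 137 137]
```

The front edge is now about 0–2 mm short of the pointer line, so I nudge it slightly.

>>> {"fn": "play_rows", "kwargs": {
  "dp": [
    [0,0.001,0],
    [0,0.002,0],
    [0,0.002,0],
    [0,0.002,0],
    [0,0.002,0]
  ],
  "spin": [0,0,0,0,0]
}}

```text
t: 10.47
ee_pos: [618.1, -72.0, 88.2]
orientation: [0.046, 0.999, -0.0, 0.0]
contact_force: [-0.9, -4.9, 2.7]
grip_width: 8.5
grip_force: 30.0
```

```bash
python3 - <<'E'
from h import *
s=snap('top');y=np.array([.0929,.9957]);y/=np.linalg.norm(y)
g=cv2.cvtColor(s['color'],cv2.COLOR_RGB2GRAY);np.set_printoptions(linewidth=250)
for v in [150,152,156,164,176,180]: print(v,g[v,226:242])
for i in range(3):
    snap('top');to(605.1+12.9,-210.5+138.9,87.9);o=bot.get_obs();print('front by robot',o['ee_pos'][:2]@y+220)
# tread still down?
print([onz(s,u,v,78)[:2]@y for u,v in [(233.2,150),(232.8,156),(233.4,141.5),(233.9,138.5)]])
E
```

```text
150 [171 169 172 171 168 169 162 153 132 119  96 100 125 130 131 131]
152 [168 170 168 169 169 169 166 161 137 133 132 131 133 130 131 125]
156 [168 164 162 161 165 164 152 127 131 131 132 132 132 133 131 130]
164 [164 161 156 154 151 149 141 138 134 132 133 133 134 134 128 123]
176 [166 159 151 152 151 132 133 133 133 135 135 135 136 135 139 142]
180 [161 156 149 149 153 141 133 127 122 128 128 128 131 134 135 134]
t 10.5667 [618.1 -71.9  88.2] yaw -5.32 F [-0.5 -5.4  3.8] w 8.4 30.0
z axis [ 6.e-04 -9.e-04 -1.e+00] go [0.1 0.3 0.3]
front by robot 205.79907270127512
t 10.6167 [618.1 -71.9  88.2] yaw -5.32 F [-1.2 -5.1  2.6] w 8.2 30.0
z axis [ 6.e-04 -9.e-04 -1.e+00] go [0.1 0.3 0.3]
front by robot 205.79759516432938
t 10.6667 [618.1 -71.9  88.2] yaw -5.32 F [-0.3 -5.4  3.4] w 8.7 30.0
z axis [ 6.e-04 -9.e-04 -1.e+00] go [0.1 0.3 0.3]
front by robot 205.80726648739864
[np.float64(205.8699783481365), np.float64(205.16530063722698), np.float64(207.9417308507789), np.float64(207.43933560848868)]
```

>>> {"fn": "play_rows", "kwargs": {
  "dp": [
    [0,0.001,0],
    [0,0.001,0],
    [0,0.001,0],
    [0,0.001,0],
    [0,0.001,0]
  ],
  "spin": [0,0,0,0,0]
}}

```text
t: 11.08
ee_pos: [618.2, -71.1, 88.2]
orientation: [0.046, 0.999, -0.001, 0.0]
contact_force: [-0.9, -5.7, 3.7]
grip_width: 8.7
grip_force: 30.0
```

```bash
python3 -c "
from h import *
to(618,-71,88);print(bot.job_done())"
```

```text
t 11.0833 [618.2 -71.1  88.2] yaw -5.33 F [-0.9 -5.7  3.7] w 8.7 30.0
z axis [ 6.0e-04 -1.1e-03 -1.0e+00] go [0.2 0.1 0.2]
the job is handed in; nothing more can be done
None
```

I pressed the pedal down and it stayed down, then slid the carrier out until its front edge was level with the pointer to within about 2 mm by the top camera; I handed the job in at 11 s with the carrier still gripped at 30 N, and no verdict came back.

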